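# Label holder into a lab riser's front channel

### The arm

A 6-joint arm with a two-finger parallel gripper is mounted at the origin on the work surface. World frame = base frame: x ahead of the robot, y to its left, z up, the work surface at z = 0. Lengths are in m, angles in rad, forces in N, time in s.
With the tool pointing down it reaches from about 0.375 to 0.9 m from the base axis. Payload 3.1 kg.
Tool frame: the origin (TCP) lies between the finger pads; the fingertips stand 8 mm ahead of it and the grasp point (between the pads) lies 11 mm behind it; z points along the fingers, y is the line along which they close (so a half turn about z gives the same grasp; the last joint's range is limited). The gripper opens to 87 mm and grips with 3 to 60 N. Pads are 19 mm wide; open, the fingers measure 117 mm over their backs; the gripper's body (75 mm by 190 mm) begins 51 mm behind the grasp point.
Start: joints at [-1.335, 0.527, 1.433, -0, 1.181, -0.178], TCP at [0.252, -0.572, 0.231] pointing down, gripper open.
Joint ranges: [-3.08, 3.08], [-0.75, 2.2], [0.22, 2.44], [-1.43, 4.57], [0, 2.65], [-2.85, 2.85]. Speed limits (rad/s): [2.79, 2.79, 3.14, 3.14, 3.14, 3.14].

### API

Orientations are given as a unit quaternion [x, y, z, w].
In Python, from rig import robot, vision, job gives the robot as it stands.
- The arm moves only by the shell command python3 -m handwheel 'ROWS' [OPENING] [FORCE]. ROWS is JSON, a list of rows, each a list of 4 numbers: the shift along the tool's x, y, z as a fraction of full scale, then the turn about the tool's z as a fraction of full scale. A call has 1 to 20 rows; each row is the pose to reach, as a shift and turn from the pose commanded when the call began, along the tool's axes at that moment, turning the shorter way round; what a row does not reach only later rows make up. Full scale, the value 1, is 300 mm for a shift and 2 pi rad for a turn. A row lasts 1/12 s, in which the tool goes at most 41.7 mm and 7.16 degrees, less where a joint would pass 70% of its speed; a pose out of reach is approached as far as the arm can. A call with a number of a shift or a turn outside -1 to 1 is refused whole. A call with a gripper value outside its range is refused whole. OPENING is the opening in per cent of the stroke, from 0 (shut) to 100 (fully open), set as the call begins (- or left out, the last holds). The fingers move at their own pace and stop on an object; FORCE is the grip in N (left out, the last holds). Time passes only in rows, so rows that repeat a pose let the fingers close. It gives the time, the measured TCP pose, the force, the opening and the grip force at its end, in the units of the state.
- robot.get_obs(): the state, without advancing time (a new reading comes with each control period).
- vision.camera(name): name is "scene" or "top"; returns a dict with "frame" (480x640x3 uint8, red, green, blue), "K" (3x3 intrinsics, pixels), "k1" (the pictures are not rectified: a ray, as slopes to the right and down, at radius r is drawn at 1 + k1 r^2 times it, then the intrinsics apply), "cam_to_world" (4x4, takes a point from camera to world coordinates). Camera axes: x right, y down, z forward; pixel columns grow to the right and rows downward; lengths in m; the calibration is good to about 2 mm. A picture is of the moment at which its call begins. There is no depth.
- job.hand_in(): hands the job in; it is judged then, once.
Trained networks look in the newest picture that a camera, given by its name, has taken for a name from the list of things; names that differ only in an ending like _2 or _b are one class to them, and where a whole thing is asked for, a point or a joint stands for the part that bears it (a point fixed in the world has none). Each returns a list of dicts, best first, with "conf" (0 to 1); they miss things now and then, are a little off and sometimes report something else, mostly with a low value. They report only what shows in the picture. A call takes as long as a camera call. They do not tell look-alikes from the thing itself.
- vision.look_for(camera, label): "point" ([row, column] in pixels, amid what is visible of it).
- vision.outline_of(camera, label): "mask" (480x640 bool, what is visible of it) and "point" ([row, column] in pixels, amid what is visible of it).
The state is a dict: "time": time; "q": joint angles; "joint_velocities": joint speeds; "joint_torque": joint torques, N m; "position": TCP position; "tool_rot": TCP orientation; "ft_force": force on the tool from outside, world axes, zero at the start; "moment": the same for the moment, N m; "grip_width": finger opening in m; "grip_force": force on a finger pad.
Only numpy, scipy, OpenCV 4.12 (cv2) and the standard library are available. Lean on these libraries where they do the work, as an engineer would, in place of code of your own. Each camera call takes 0.05 s, during which the arm holds its last target. There are 200 camera calls.

### The job

First slide the purple sleeve down over the steel spigot at the end of the riser's label channel, all the way to the black block, and let go of it. Then take the yellow label holder from its grey stand, push it straight down behind the riser's green lip with its white label facing out towards the lip, all the way to the channel floor against the sprung orange pad, and finish while still holding it pressed down there, the sleeve still in place. Do not shift or tip the beaker, the amber jar or the pink well plate.

Things in the scene. Friction and masses are not known exactly. Their poses are not given: they have to be found in the camera images.
- shelf: Blue and grey bench riser, fixed, 150 deep (x) x 240 wide (y), top 54 mm above the bench. Origin: centre of its underside. Its blue front face (fascia, at x = -75, full height) looks along its own -x, roughly to the robot; a label channel runs along it. The pink well plate lies on top, at least 55 mm behind the channel's centre.
- channel (a point): Centre of the label channel in plan, at its fixed floor, 16 mm above the bench; axes parallel to the riser's. The channel is 10 wide in x, between the fascia (+x side, top 38 above this point) and the green lip (-x side). It runs from a black end stop (40 high) at y = -46 to its open end beside the spigot at y = +46.
- lip (a point): Middle of the top edge of the green lip's flare, 43 mm above the bench. The lip is 4 thick, 92 long, upright to 34 mm above the bench; above that a thin flare leans outwards (-x) by 5 mm as a lead-in.
- spring_pad (a joint): How far the sprung orange pad (8 x 24 mm) in the middle of the channel floor is pressed down, m. 0: free, pad top 6 mm above the fixed floor; 0.006: flush with the floor, where the label holder stops. It pushes back with about 3 N at first touch, 9 N when flush, and lifts the holder again if it is not held down.
- spigot_base (a point): Foot of the upright steel spigot, on top of the black block (36 x 36 mm, 16 mm above the bench) at the channel's +y end. Diameter 14, 35 tall, the last 7 mm tapering to 6 diameter. Its axis stands 18 mm in front of the fascia. The seated sleeve's side comes about 11 mm from the +y edge of a label holder centred in the channel.
- sleeve: Purple rigid tube standing upright on the bench, outside diameter 30 mm, bore 18 mm, 75 tall, open at both ends, about 60 g. Origin: centre of its lower end, z along its axis. Held in its top 30 mm the fingers stay above everything on the riser's front when it is seated.
- stand: Grey block fixed to the bench, 60 x 96 mm, 26 high, with a slot (10 x 76 mm, 18 deep) open to the top in which the label holder stands upright. Origin: centre of its underside; slot along y.
- label_holder: Yellow rigid label holder, upright, 50 g: a plate 7 thick (x), 70 wide (y), 47 high, and above it a grip 10 thick (x), 40 wide (y), from 47 to 85 mm up. Origin: centre of its lower edge, z up; at first 8 mm above the bench. White label on its -x face. Held by the grip across its 10 mm thickness, 66 mm above the lower edge, the fingers stay above the riser.
- label (a point): Centre of the white label face, on the -x face of the holder's plate, 34 mm above its lower edge.
- beaker: Glass beaker, diameter 68, 85 high, loose on the bench beside the riser; leave alone. Origin: centre of its underside.
- bottle: Amber glass jar with white cap, diameter 54, 100 high, loose on the bench beside the riser; leave alone. Origin: centre of its underside.
- well_plate: Pink well plate, 60 x 110 x 12 mm, lying loose on the riser's board; leave alone. Origin: centre of its underside.
Not all that is in view belongs to the job. There is more than one size of the label_holder; the job needs the largest.

How it is judged:
By the outcome, as a careful person would: the job done as asked, in the order asked, and still so for the second after the job is handed in, while the arm keeps its last pose, push and grip.
It also fails if it takes over 61 s, if anything falls off the work surface, if the arm or the gripper's body presses on something with over 40 N, if the wrist force passes 120 N, or if a joint passes its speed limit or range.

## Working session

There is one attempt and no reset: what is moved stays moved. The work goes in short steps, Python scripts to look and compute and a shell command to move; the robot and the scene stay as the last step left them, time stands still between calls to the robot, and variables do not carry over. Pictures are saved under pics/ and viewed, at most 10 in all, crops included, and the job is handed in when it is done.

```bash
ls; mkdir -p pics; cat > h.py <<'E'
import numpy as np, cv2
from rig import robot, vision, job
from scipy.spatial.transform import Rotation as R
def cam(n):
    return vision.camera(n)
def pix2ray(c,p):
    K=np.array(c["K"]);k=c["k1"]
    d=np.array([(p[1]-K[0,2])/K[0,0],(p[0]-K[1,2])/K[1,1]]);u=d.copy()
    for _ in range(20): u=d/(1+k*(u@u))
    T=np.array(c["cam_to_world"]);return T[:3,3],T[:3,:3]@np.array([u[0],u[1],1])
def at_z(c,p,z):
    o,d=pix2ray(c,p);return o+d*(z-o[2])/d[2]
def proj(c,P):
    T=np.array(c["cam_to_world"]);q=T[:3,:3].T@(np.array(P)-T[:3,3]);u=q[:2]/q[2]
    u=u*(1+c["k1"]*(u@u));K=np.array(c["K"]);return np.array([K[1,1]*u[1]+K[1,2],K[0,0]*u[0]+K[0,2]])
def save(c,n,crop=None,s=1):
    f=c["frame"][:,:,::-1]
    if crop: f=f[crop[0]:crop[1],crop[2]:crop[3]]
    cv2.imwrite("pics/"+n,cv2.resize(f,None,fx=s,fy=s,interpolation=cv2.INTER_CUBIC))
E
python3 - <<'E'
from h import *
for n in ("scene","top"):
    c=cam(n);save(c,n+"0.png")
    T=np.array(c["cam_to_world"]);print(n,T.round(3).tolist(),np.array(c["K"]).round(1).tolist(),c["k1"])
    for l in "shelf lip sleeve stand label_holder label spigot_base spring_pad beaker bottle well_plate".split():
        print(l,[(np.round(r["point"]).tolist(),round(r["conf"],2)) for r in vision.look_for(n,l)])
print(robot.get_obs())
E
```

```text
pics
scene [[-0.741, 0.47, -0.48, 1.046], [0.671, 0.527, -0.521, 0.551], [0.008, -0.708, -0.706, 0.844], [0.0, 0.0, 0.0, 1.0]] [[566.6, 0.0, 317.3], [0.0, 566.6, 242.0], [0.0, 0.0, 1.0]] 0.02573687318455383
shelf [([284.0, 243.0], 0.85)]
lip [([280.0, 246.0], 0.6)]
sleeve [([296.0, 447.0], 0.7)]
stand [([204.0, 282.0], 0.6)]
label_holder [([189.0, 283.0], 0.79), ([184.0, 236.0], 0.76), ([177.0, 318.0], 0.65)]
label [([187.0, 282.0], 0.86), ([177.0, 321.0], 0.67), ([180.0, 237.0], 0.56)]
spigot_base [([283.0, 247.0], 0.71)]
spring_pad [([280.0, 244.0], 0.43)]
beaker [([377.0, 423.0], 0.92)]
bottle [([200.0, 197.0], 0.85)]
well_plate [([267.0, 251.0], 0.8), ([283.0, 246.0], 0.48)]
top [[0.003, -0.997, 0.072, 0.452], [-1.0, -0.004, -0.019, 0.021], [0.019, -0.072, -0.997, 1.269], [0.0, 0.0, 0.0, 1.0]] [[585.0, 0.0, 325.1], [0.0, 585.0, 234.7], [0.0, 0.0, 1.0]] -0.07813952748156223
shelf [([200.0, 361.0], 0.65)]
lip [([200.0, 362.0], 0.59)]
sleeve [([289.0, 217.0], 0.65)]
stand [([280.0, 418.0], 0.98), ([226.0, 365.0], 0.73)]
label_holder [([258.0, 473.0], 0.76), ([208.0, 173.0], 0.62), (
[... 303 characters left out ...]
e': 1.2, 'q': array([-1.33448429e+00,  5.27483430e-01,  1.43269526e+00, -4.88433366e-06,
        1.18138002e+00, -1.78523045e-01]), 'joint_velocities': array([ 0.00038823,  0.00089401, -0.00166834, -0.00013349, -0.00122969,
        0.00028885]), 'joint_torque': array([ 6.13786306e-04, -4.40021610e+01, -1.76983488e+01,  6.35782932e-02,
        5.03310794e-02,  1.19860414e-05]), 'position': array([ 0.25190865, -0.57197016,  0.2305601 ]), 'tool_rot': array([ 9.78565800e-01,  2.05934392e-01, -1.76799054e-06,  1.70328432e-05]), 'ft_force': array([ 0.28862935,  0.18698127, -0.10983509]), 'moment': array([-0.00967919,  0.04606057, -0.03280895]), 'grip_force': 0.0, 'grip_width': 0.08711017412253148}
```

View pics/scene0.png

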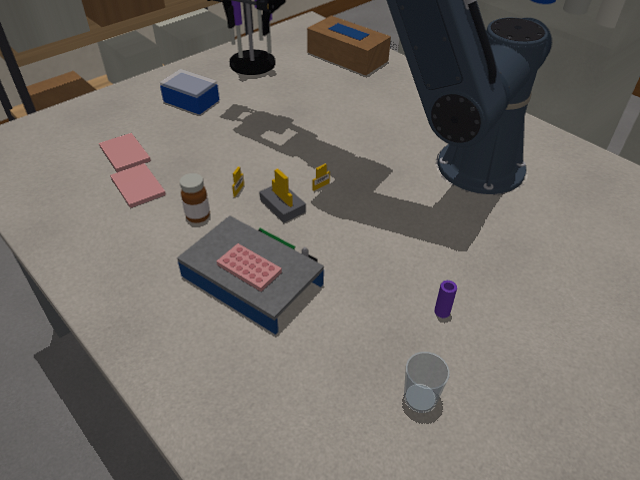

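View pics/top0.png

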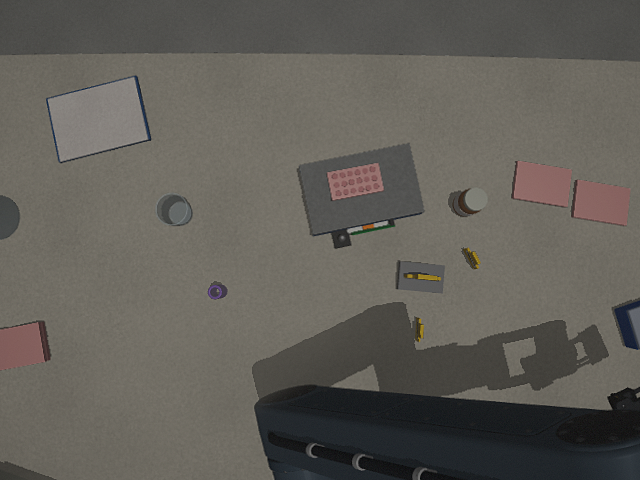

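```bash
python3 - <<'E'
from h import *
c=cam("top");save(c,"topcrop.png",(150,300,300,480),4)
def rect(m,z,name):
    pts=np.argwhere(m); w=np.array([at_z(c,p,z)[:2] for p in pts]).astype(np.float32)
    r=cv2.minAreaRect(w*1000);print(name,len(pts),np.round(r[0],1),np.round(r[1],1),round(r[2],2),cv2.boxPoints(r).round().tolist())
for l,z in (("shelf",.054),("stand",.026),("well_plate",.066),("beaker",0),("bottle",.1),("sleeve",.075)):
    for o in vision.outline_of("top",l)[:1]: rect(o["mask"],z,l)
for p in ((258,473),(277,421),(329,420)): print(at_z(c,p,.05).round(3))
# purple sleeve rim and yellow
f=c["frame"].astype(int)
m=(f[:,:,2]>f[:,:,1]+25)&(f[:,:,0]>f[:,:,1]+5);m[:, :180]=0;m[:,260:]=0
rect(m,.075,"purple")
y=(f[:,:,0]>f[:,:,2]+60)&(f[:,:,1]>f[:,:,2]+30);y=y.astype(np.uint8)
n,L,s,_=cv2.connectedComponentsWithStats(y)
for i in range(1,n):
    if s[i,4]>20: print(s[i]);rect(L==i,.093,"yel")
c2=cam("scene");save(c2,"scenecrop.png",(150,250,220,360),5)
E
```

```text
shelf 7335 [620.6 -82.3] [189.3 240.3] 11.77 [[503.0, 16.0], [552.0, -219.0], [738.0, -181.0], [689.0, 55.0]]
stand 1212 [ 452.9 -205. ] [101.7  63.8] 85.81 [[417.0, -253.0], [481.0, -258.0], [488.0, -157.0], [425.0, -152.0]]
well_plate 1560 [649.5 -62.5] [ 63.2 111.4] 11.53 [[607.0, -14.0], [630.0, -123.0], [692.0, -111.0], [669.0, -2.0]]
beaker 989 [594.8 329.3] [83.2 69.2] 45.67 [[541.0, 324.0], [590.0, 275.0], [649.0, 335.0], [599.0, 383.0]]
bottle 804 [ 605.6 -296. ] [51.8 76.3] 26.44 [[565.0, -273.0], [599.0, -342.0], [646.0, -319.0], [612.0, -250.0]]
sleeve 226 [421.9 216.8] [27.6 39.1] 8.4 [[405.0, 234.0], [411.0, 195.0], [438.0, 199.0], [433.0, 238.0]]
[ 0.492 -0.314  0.05 ]
[ 0.452 -0.203  0.05 ]
[ 0.344 -0.2    0.05 ]
purple 91 [421.  222.8] [26.4 26.6] 0.31 [[408.0, 236.0], [408.0, 209.0], [434.0, 210.0], [434.0, 236.0]]
[363 224  11   5  38]
yel 38 [553.8 -88.1] [ 6.8 21.1] 11.57 [[548.0, -78.0], [553.0, -99.0], [559.0, -98.0], [555.0, -77.0]]
[472 252   9  17  60]
yel 60 [ 487.3 -309. ] [33.9 11.6] 14.76 [[469.0, -308.0], [472.0, -319.0], [505.0, -310.0], [502.0, -299.0]]
[407 274   6   4  22]
yel 22 [ 454.7 -171.8] [ 6.  10.2] 0.07 [[452.0, -167.0], [452.0, -177.0], [458.0, -177.0], [458.0, -167.0]]
[417 274  24   7 103]
yel 103 [ 451.7 -210.7] [46.8  9.4] 84.38 [[445.0, -234.0], [454.0, -234.0], [459.0, -188.0], [449.0, -187.0]]
[420 325   4  13  43]
yel 43 [ 343.4 -195.5] [ 6.1 24. ] 89.73 [[331.0, -199.0], [355.0, -199.0], [355.0, -193.0], [331.0, -192.0]]
```

View pics/topcrop.png

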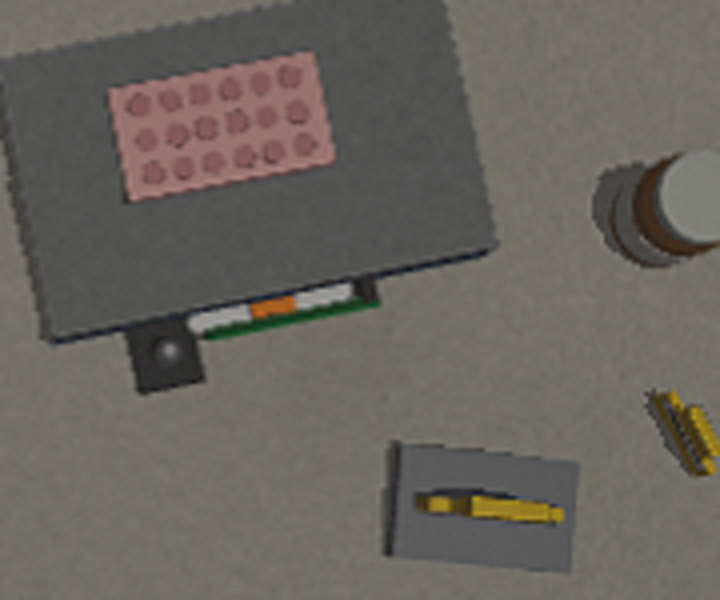

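View pics/scenecrop.png

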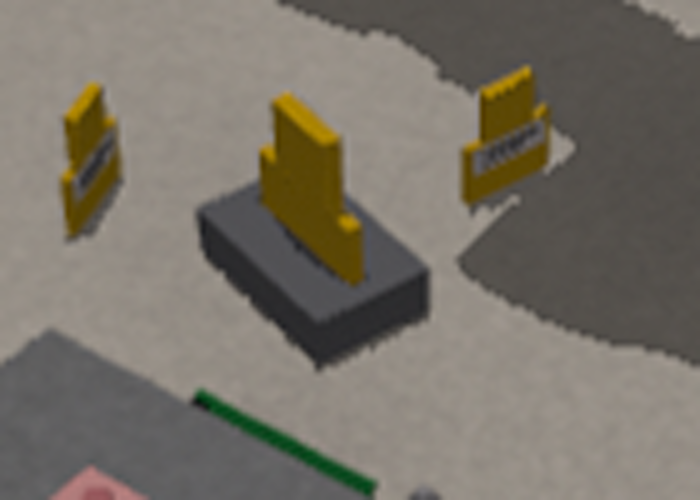

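```bash
python3 - <<'E'
from h import *
c=cam("top")
def w(X,Y,z): return at_z(c,((Y+.5)/4-.5+150,(X+.5)/4-.5+300),z)[:2]*1000
a,b=w(50,342,.054),w(495,248,.054);d=a-b;print("fascia",a,b,np.hypot(*d),"yaw",np.degrees(np.arctan2(-d[0],d[1])))
print("wall near: block corners",w(138,394,.016),w(205,381,.016))
print("spig top",w(170,350,.051))
print("lip",w(208,337,.043),w(380,304,.043))
yaw=np.arctan2(-d[0],d[1]);ex=np.array([np.cos(yaw),np.sin(yaw)]);ey=np.array([-ex[1],ex[0]])
for n,p in (("spig",w(170,350,.051)),("lip a",w(208,337,.043)),("lip b",w(380,304,.043)),("blk1",w(138,394,.016)),("blk2",w(205,381,.016)),("orange",w(272,307,.022))):
    print(n,"in fascia-mid frame",((p-(a+b)/2)@ex).round(1),((p-(a+b)/2)@ey).round(1))
print("grip ends",w(470,507,.093),w(548,515,.093),"stand",[w(*p,.026).round(1) for p in((395,443),(578,462),(571,573),(388,555))])
# sleeve in scene
s=cam("scene")
for l in ("sleeve",):
    m=vision.outline_of("scene",l)[0]["mask"];p=np.argwhere(m);print(p.min(0),p.max(0))
for P in ((.421,.2228,.075),(.421,.2228,0)): print("scene proj",proj(s,P))
save(s,"sc_sl.png",(270,330,410,480),8)
print(proj(s,np.r_[w(170,350,.051)/1000,.051]),[proj(s,np.r_[q/1000,.054]) for q in(a,b)])
E
```

```text
fascia [538.24506803  24.88121542] [ 588.74438422 -208.50834412] 238.79042577342418 yaw 12.209077744172664
wall near: block corners [513.18652192 -22.3112438 ] [520.31018684 -58.29689562]
spig top [534.53881082 -37.78748902]
lip [542.0221127  -58.17795346] [ 559.88729732 -149.13750797]
spig in fascia-mid frame -16.9 58.9
lip a in fascia-mid frame -13.9 37.4
lip b in fascia-mid frame -15.6 -55.3
blk1 in fascia-mid frame -34.5 78.6
blk2 in fascia-mid frame -35.1 41.9
orange in fascia-mid frame -4.0 -1.3
grip ends [ 452.96829331 -187.29774361] [ 448.97584873 -226.95102986] stand [array([ 487. , -159.1]), array([ 477.1, -257.5]), array([ 418. , -253.2]), array([ 427.5, -155.1])]
[281 435] [317 456]
scene proj [285.61410044 449.73675872]
scene proj [311.72684792 442.87074753]
[247.60833347 305.70992388] [array([264.9886704 , 326.05175496]), array([215.13989273, 231.48495958])]
```

Two smaller holders lie loose at top-view (258,473) and (329,420). The one in the stand at (277,421) is clearly the largest (the enlarged crop shows it bigger, its label facing the robot), so that is the one to use. The sleeve rim centre is at (289,217), the spigot at (237,342) and the orange pad at (227,368).

```bash
cat >> h.py <<'E'
def togo(x,y,z,yawdeg):
    o=robot.get_obs();p=np.array(o["position"]);M=R.from_quat(o["tool_rot"]).as_matrix()
    d=M.T@(np.array([x,y,z])-p);cy=np.degrees(np.arctan2(M[1,0],M[0,0]))
    t=-((yawdeg-cy+180)%360-180)
    print("t",round(o["time"],2),"pos",p.round(4),"yaw",round(cy,2),"shift fr",(d/.3).round(4),"turn fr",round(t/360,4),"mm",(d*1000).round(1),"F",np.round(o["ft_force"],1),"grip",round(o["grip_width"],4),round(o["grip_force"],1))
E
python3 -m handwheel '[[1,-0.667,0,0.034],[1,-0.667,0,0.034],[1,-0.667,0,0.034],[1,-0.667,0,0.034],[1,-0.667,0,0.034],[1,-0.667,0,0.034],[1,-0.667,0,0.034],[1,-0.667,0,0.034],[1,-0.667,0,0.034],[1,-0.667,0,0.034],[1,-0.667,0,0.034]]' 100
python3 -c "from h import *;togo(.421,.2228,.15,11.6)"
```

```text
time: 2.67
position: [0.4465, -0.2667, 0.2307]
tool_rot: [0.995, 0.102, -0.0, 0.0]
ft_force: [0.1, -0.3, -0.5]
grip_width: 0.0867
grip_force: 0.0
t 2.67 pos [ 0.4465 -0.2667  0.2307] yaw 11.74 shift fr [ 0.2488 -1.6151  0.2681] turn fr 0.0004 mm [  74.6 -484.5   80.4] F [ 0.1 -0.3 -0.5] grip 0.0867 0.0
```

```bash
python3 -m handwheel '[[0.125,-0.8,0,0],[0.125,-0.8,0,0],[0.125,-0.8,0,0],[0.125,-0.8,0,0],[0.125,-0.8,0,0],[0.125,-0.8,0,0],[0.125,-0.8,0,0]]' >/dev/null; python3 -m handwheel '[[0.123,-0.8,0.26,0],[0.123,-0.8,0.26,0],[0.123,-0.8,0.26,0],[0.123,-0.8,0.26,0],[0.123,-0.8,0.26,0],[0.123,-0.8,0.26,0],[0.123,-0.8,0.26,0],[0.123,-0.8,0.26,0]]'
python3 -c "from h import *;togo(.421,.2228,.054,11.6)"
```

```text
time: 3.92
position: [0.4233, 0.2178, 0.1517]
tool_rot: [0.995, 0.102, -0.0, 0.0]
ft_force: [-0.5, 0.8, -0.3]
grip_width: 0.0869
grip_force: 0.0
t 3.92 pos [0.4233 0.2178 0.1517] yaw 11.7 shift fr [-0.0037 -0.0181  0.3257] turn fr 0.0003 mm [-1.1 -5.4 97.7] F [-0.5  0.8 -0.3] grip 0.0869 0.0
```

```bash
python3 -m handwheel '[[-0.004,-0.018,0.1,0],[-0.004,-0.018,0.2,0],[-0.004,-0.018,0.28,0],[-0.004,-0.018,0.32,0],[-0.004,-0.018,0.326,0],[-0.004,-0.018,0.326,0],[-0.004,-0.018,0.326,0]]'; python3 -m handwheel '[[0,0,0,0],[0,0,0,0],[0,0,0,0],[0,0,0,0],[0,0,0,0],[0,0,0,0],[0,0,0,0],[0,0,0,0],[0,0,0,0]]' 0 20
python3 -c "from h import *;togo(.5345,-.0378,.15,11.6)"
```

```text
time: 4.5
position: [0.422, 0.2211, 0.0556]
tool_rot: [0.995, 0.099, 0.001, -0.0]
ft_force: [0.1, -0.6, -0.5]
grip_width: 0.0869
grip_force: 0.0
time: 5.25
position: [0.4205, 0.2224, 0.0547]
tool_rot: [0.995, 0.101, -0.0, 0.0]
ft_force: [0.4, 0.7, 0.5]
grip_width: 0.035
grip_force: 0.0
t 5.25 pos [0.4205 0.2224 0.0547] yaw 11.54 shift fr [ 0.1989  0.9257 -0.3177] turn fr -0.0002 mm [ 59.7 277.7 -95.3] F [0.4 0.7 0.5] grip 0.035 0.0
```

```bash
python3 -m handwheel '[[0,0,0,0],[0,0,0,0],[0,0,0,0],[0,0,0,0],[0,0,-0.05,0],[0,0,-0.15,0],[0,0,-0.27,0],[0,0,-0.27,0]]' 0 20;  python3 -m handwheel '[[0.05,0.1,0,0],[0.08,0.22,0,0],[0.1,0.35,0,0],[0.12,0.48,0,0],[0.14,0.6,0,0],[0.16,0.72,0,0],[0.18,0.82,0,0],[0.19,0.89,0,0],[0.199,0.926,0,0],[0.199,0.926,0,0],[0.199,0.926,0,0]]'
python3 - <<'E'
from h import *
togo(.5345,-.0378,.12,11.6)
c=cam("top");save(c,"t2.png",(180,280,290,420),6)
s=cam("scene");save(s,"s2.png",(200,290,250,350),6)
o=robot.get_obs()["position"]
for z in (-.054,.021): print(proj(c,o+[0,0,z]),proj(s,o+[0,0,z]))
for cc,n in((c,"top"),(s,"scene")):
    m=vision.outline_of(n,"sleeve")
    if m: p=np.argwhere(m[0]["mask"]);print(n,p.min(0),p.max(0),m[0]["conf"])
E
```

```text
time: 5.92
position: [0.424, 0.2234, 0.1405]
tool_rot: [0.995, 0.101, 0.005, -0.001]
ft_force: [0.5, 0.2, -0.5]
grip_width: 0.0285
grip_force: 20.0
time: 6.83
position: [0.5337, -0.0375, 0.1352]
tool_rot: [0.995, 0.1, -0.001, -0.001]
ft_force: [0.5, 1.1, 0.1]
grip_width: 0.0282
grip_force: 20.0
t 6.83 pos [ 0.5337 -0.0375  0.1352] yaw 11.48 shift fr [0.0025 0.0017 0.0506] turn fr -0.0003 mm [ 0.7  0.5 15.2] F [0.5 1.1 0.1] grip 0.0282 20.0
[236.77126334 342.11830132] [236.62934565 306.63049502]
[234.0934176  344.00650915] [207.33486259 306.39804482]
scene [204 298] [241 313] 0.82
```

View pics/s2.png

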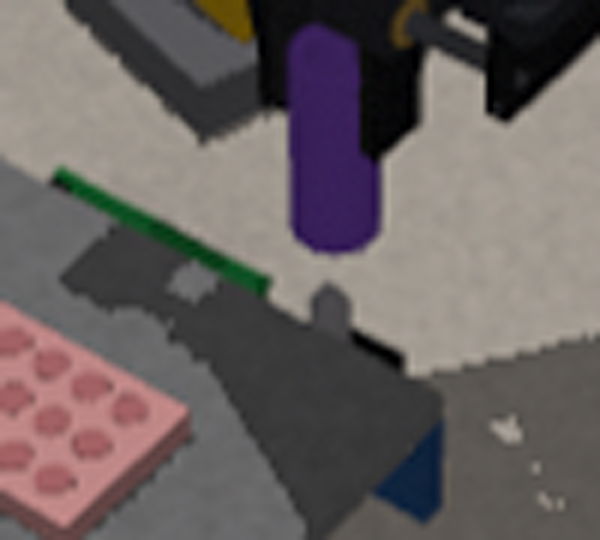

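```bash
python3 -m handwheel '[[0.004,0.003,0.03,0],[0.004,0.003,0.06,0],[0.004,0.003,0.08,0],[0.004,0.003,0.1,0],[0.004,0.003,0.12,0],[0.004,0.003,0.137,0],[0.004,0.003,0.137,0],[0.004,0.003,0.137,0]]'
python3 - <<'E'
from h import *
togo(.5345,-.0378,.0707,11.6)
s=cam("scene");save(s,"s3.png",(200,290,250,350),6)
E
```

```text
time: 7.7
position: [0.5357, -0.0386, 0.0942]
tool_rot: [0.995, 0.1, -0.0, -0.0]
ft_force: [0.6, -0.5, -1.5]
grip_width: 0.0286
grip_force: 20.0
t 7.7 pos [ 0.5357 -0.0386  0.0942] yaw 11.52 shift fr [-0.0033 -0.0034  0.0783] turn fr -0.0002 mm [-1.  -1.  23.5] F [ 0.6 -0.5 -1.5] grip 0.0286 20.0
```

View pics/s3.png

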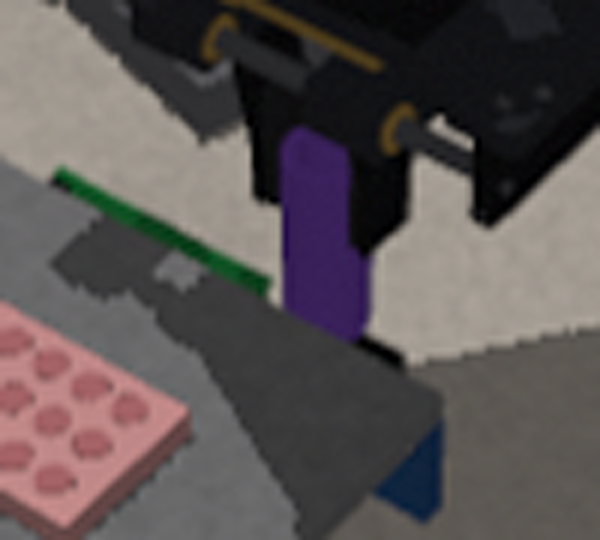

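The spigot (was at (248,305)) is now hidden inside the sleeve, with no contact force, so I go on down.

```bash
python3 -m handwheel '[[-0.002,-0.002,0.02,0],[-0.002,-0.002,0.04,0],[-0.002,-0.002,0.06,0],[-0.002,-0.002,0.07,0],[-0.002,-0.002,0.077,0],[-0.002,-0.002,0.077,0],[-0.002,-0.002,0.077,0]]'
```

```text
time: 8.33
position: [0.5352, -0.0381, 0.0714]
tool_rot: [0.995, 0.1, -0.0, -0.0]
ft_force: [0.0, 0.2, -1.3]
grip_width: 0.0288
grip_force: 20.0
```

```bash
python3 -m handwheel '[[0,0,0.004,0],[0,0,0.008,0],[0,0,0.008,0]]'; python3 -m handwheel '[[0,0,0,0],[0,0,0,0],[0,0,0,0],[0,0,0,0]]' 60; python3 -m handwheel '[[0,0,0,0],[0,0,-0.02,0],[0,0,-0.08,0],[0,0,-0.2,0],[0,0,-0.3,0],[0,0,-0.3,0]]' 60
python3 - <<'E'
from h import *
togo(.4515,-.207,.15,84.4)
s=cam("scene");save(s,"s4.png",(200,290,250,350),6)
E
```

```text
time: 8.58
position: [0.5358, -0.0385, 0.0704]
tool_rot: [0.995, 0.101, 0.001, 0.001]
ft_force: [-1.6, 0.0, 7.3]
grip_width: 0.0285
grip_force: 20.0
time: 8.92
position: [0.5352, -0.0381, 0.0691]
tool_rot: [0.995, 0.1, -0.0, -0.0]
ft_force: [0.6, -0.8, -0.1]
grip_width: 0.0475
grip_force: 0.0
time: 9.42
position: [0.5391, -0.039, 0.1648]
tool_rot: [0.995, 0.101, 0.005, 0.002]
ft_force: [1.7, -1.3, 0.3]
grip_width: 0.0521
grip_force: 0.0
t 9.42 pos [ 0.5391 -0.039   0.1648] yaw 11.54 shift fr [-0.3985  0.4899  0.0478] turn fr -0.2024 mm [-119.6  147.    14.3] F [ 1.7 -1.3  0.3] grip 0.0521 0.0
```

View pics/s4.png

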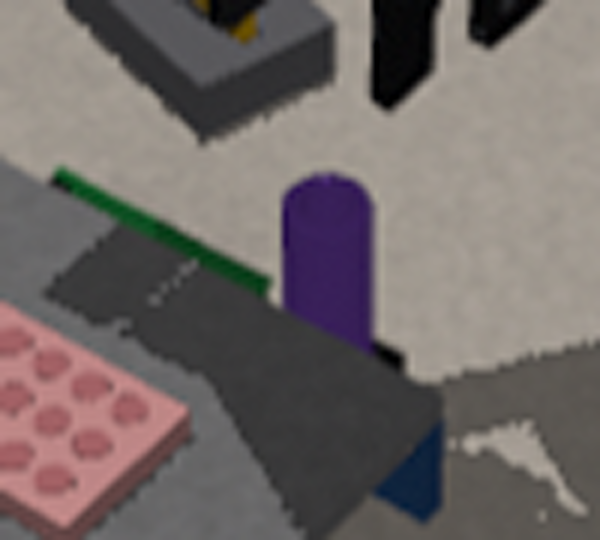

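The sleeve stands upright and seated, its top at about (230,305), and the fingers are clear. Next, the holder.

```bash
python3 -m handwheel '[[-0.398,0.49,0.048,-0.202],[-0.398,0.49,0.048,-0.202],[-0.398,0.49,0.048,-0.202],[-0.398,0.49,0.048,-0.202],[-0.398,0.49,0.048,-0.202],[-0.398,0.49,0.048,-0.202],[-0.398,0.49,0.048,-0.202],[-0.398,0.49,0.048,-0.202],[-0.398,0.49,0.048,-0.202],[-0.398,0.49,0.048,-0.202],[-0.398,0.49,0.048,-0.202],[-0.398,0.49,0.048,-0.202],[-0.398,0.49,0.048,-0.202],[-0.398,0.49,0.048,-0.202]]' 60
python3 -c "from h import *;togo(.4515,-.207,.0635,84.4)"
```

```text
time: 10.63
position: [0.4472, -0.2057, 0.1442]
tool_rot: [0.742, 0.67, -0.0, -0.001]
ft_force: [-1.3, 0.7, -0.2]
grip_width: 0.0517
grip_force: 0.0
t 10.63 pos [ 0.4472 -0.2057  0.1442] yaw 84.13 shift fr [-0.003   0.0149  0.2691] turn fr -0.0008 mm [-0.9  4.5 80.7] F [-1.3  0.7 -0.2] grip 0.0517 0.0
```

```bash
python3 -m handwheel '[[-0.003,0.015,0.03,-0.001],[-0.003,0.015,0.1,-0.001],[-0.003,0.015,0.18,-0.001],[-0.003,0.015,0.24,-0.001],[-0.003,0.015,0.269,-0.001],[-0.003,0.015,0.269,-0.001],[-0.003,0.015,0.269,-0.001]]' 60; python3 -m handwheel '[[0,0,0,0],[0,0,0,0],[0,0,0,0],[0,0,0,0],[0,0,0,0],[0,0,0,0],[0,0,0,0],[0,0,0,0],[0,0,0,0],[0,0,0,0],[0,0,0,0],[0,0,0,0]]' 0 40
python3 -c "from h import *;togo(.4515,-.207,.0635,84.4)"
```

```text
time: 11.22
position: [0.452, -0.2073, 0.0636]
tool_rot: [0.74, 0.673, -0.0, -0.0]
ft_force: [0.7, 0.4, -0.3]
grip_width: 0.052
grip_force: 0.0
time: 12.22
position: [0.4524, -0.2076, 0.0642]
tool_rot: [0.74, 0.673, 0.0, 0.001]
ft_force: [2.5, 0.4, 2.5]
grip_width: 0.0096
grip_force: 40.0
t 12.22 pos [ 0.4524 -0.2076  0.0642] yaw 84.6 shift fr [ 0.0018 -0.0032  0.0022] turn fr 0.0006 mm [ 0.5 -0.9  0.7] F [2.5 0.4 2.5] grip 0.0096 40.0
```

```bash
python3 -m handwheel '[[0,0,-0.05,0],[0,0,-0.12,0],[0,0,-0.2,0],[0,0,-0.24,0],[0,0,-0.24,0],[0,0,-0.24,0]]'
python3 -c "from h import *;togo(.5580,-.095,.136,101.6)"
```

```text
time: 12.72
position: [0.4517, -0.2073, 0.1362]
tool_rot: [0.74, 0.673, -0.0, 0.0]
ft_force: [-0.8, 0.1, -1.2]
grip_width: 0.0095
grip_force: 40.0
t 12.72 pos [ 0.4517 -0.2073  0.1362] yaw 84.61 shift fr [0.4059 0.3176 0.0007] turn fr -0.0472 mm [121.8  95.3   0.2] F [-0.8  0.1 -1.2] grip 0.0095 40.0
```

```bash
python3 -m handwheel '[[0.05,0.04,0,-0.01],[0.14,0.11,0,-0.03],[0.24,0.19,0,-0.047],[0.33,0.26,0,-0.047],[0.38,0.3,0,-0.047],[0.406,0.318,0,-0.047],[0.406,0.318,0,-0.047],[0.406,0.318,0,-0.047],[0.406,0.318,0,-0.047]]'
python3 - <<'E'
from h import *
togo(.5580,-.095,.12,101.6)
o=robot.get_obs()["position"]
c=cam("top");s=cam("scene")
a=c["frame"][150:270,290:430];b=s["frame"][170:290,220:360]
im=np.hstack([a,b])[:,:,::-1];cv2.imwrite("pics/pair.png",cv2.resize(im,None,fx=2.85,fy=2.85,interpolation=cv2.INTER_CUBIC))
t=np.radians(101.6-90);ex=np.array([np.cos(t),np.sin(t),0]);ey=np.array([-ex[1],ex[0],0]);b0=o-[0,0,.0555]
for sx in(-3.5,3.5):
  for sy in (-35,35): print(sx,sy,"scene",proj(s,b0+ex*sx/1000+ey*sy/1000).round(1))
print(proj(c,o+[0,0,.0295]))
E
```

```text
time: 13.47
position: [0.5569, -0.0958, 0.1353]
tool_rot: [0.633, 0.774, -0.001, -0.001]
ft_force: [0.0, 0.4, 0.2]
grip_width: 0.0098
grip_force: 40.0
t 13.47 pos [ 0.5569 -0.0958  0.1353] yaw 101.47 shift fr [0.0017 0.0043 0.0508] turn fr -0.0003 mm [ 0.5  1.3 15.3] F [0.  0.4 0.2] grip 0.0098 40.0
-3.5 -35 scene [218.8 265. ]
-3.5 35 scene [233.4 292.7]
3.5 -35 scene [220.7 262.7]
3.5 35 scene [235.4 290.5]
[221.48971264 375.47594878]
```

View pics/pair.png

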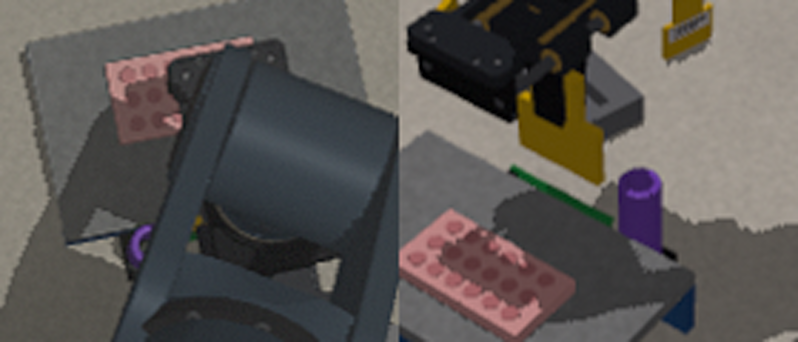

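```bash
python3 - <<'E'
from h import *
ch=np.array([.5595,-.095]);
for n in("top","scene"):
    c=cam(n);f=cv2.imread(f"pics/{n}0.png")[:,:,::-1].astype(np.float32)
    for yaw in (11.6,):
        t=np.radians(yaw);ex=np.array([np.cos(t),np.sin(t)]);ey=np.array([-ex[1],ex[0]])
        def prof(xs,ys,z):
            P=np.array([[proj(c,np.r_[ch+(ex*x+ey*y)/1000,z]) for y in ys] for x in xs],np.float32)
            return cv2.remap(f,P[:,:,1],P[:,:,0],cv2.INTER_LINEAR)
        for nm,z,xs,ys in (("fascia top L",.054,range(-4,16,1),range(85,116,2)),("fascia top R",.054,range(-4,16,1),range(-112,-70,2)),("lip y-25..25",.043,range(-24,16,1),range(-25,26,2))):
            a=prof(list(xs),list(ys),z).mean(1).round().astype(int)
            print(n,nm);print(" ".join(f"{x}:{v[0]},{v[1]},{v[2]}" for x,v in zip(xs,a)))
E
```

```text
top fascia top L
-4:117,113,104 -3:117,113,104 -2:118,114,104 -1:117,113,104 0:109,106,98 1:85,86,84 2:55,58,64 3:40,44,52 4:46,49,53 5:62,63,63 6:79,79,77 7:87,87,85 8:87,87,84 9:85,85,83 10:85,84,82 11:84,84,82 12:85,84,82 13:85,85,83 14:85,85,83 15:85,85,83
top fascia top R
-4:115,111,102 -3:116,112,103 -2:117,113,103 -1:118,114,104 0:117,113,104 1:109,106,99 2:88,88,85 3:57,61,66 4:39,44,53 5:42,45,52 6:58,59,61 7:76,76,75 8:86,86,83 9:86,86,84 10:84,84,82 11:83,83,81 12:82,82,81 13:82,82,80 14:82,82,81 15:83,83,81
top lip y-25..25
-24:114,110,101 -23:114,110,101 -22:114,110,101 -21:114,110,101 -20:114,110,101 -19:114,110,101 -18:114,110,101 -17:114,109,101 -16:115,110,101 -15:115,110,102 -14:114,110,101 -13:106,107,95 -12:82,99,79 -11:50,87,56 -10:30,74,40 -9:24,64,34 -8:26,59,33 -7:36,62,38 -6:59,73,50 -5:90,89,65 -4:125,106,82 -3:151,120,93 -2:158,122,94 -1:155,121,93 0:153,120,92 1:151,119,92 2:141,113,91 3:112,95,84 4:70,67,69 5:44,49,56 6:48,53,57 7:69,71,71 8:84,84,83 9:87,87,85 10:86,86,84 11:85,85,83 12:84,84,83 13:84,84,83 14:84,85,83 15:84,85,83
scene fascia top L
-4:1
[... 385 characters left out ...]
45,136 5:150,143,135 6:145,139,131 7:137,131,125 8:125,121,117 9:113,110,108 10:103,102,102 11:97,97,97 12:95,94,95 13:94,94,94 14:94,94,94 15:94,94,94
scene lip y-25..25
-24:145,138,130 -23:144,137,130 -22:144,137,130 -21:145,138,130 -20:145,138,130 -19:145,138,130 -18:145,138,130 -17:144,137,130 -16:145,137,130 -15:145,137,130 -14:145,137,130 -13:144,137,129 -12:137,134,124 -11:123,127,113 -10:101,116,96 -9:73,103,75 -8:44,90,54 -7:24,80,39 -6:14,75,33 -5:12,73,31 -4:15,73,33 -3:24,75,39 -2:42,79,52 -1:62,84,67 0:78,90,81 1:90,94,91 2:96,96,97 3:98,97,98 4:98,97,98 5:98,97,98 6:97,97,98 7:97,97,98 8:98,97,98 9:98,97,98 10:98,97,98 11:98,97,98 12:98,97,98 13:97,97,97 14:97,96,97 15:97,96,97
```

```bash
python3 -c "from h import *;togo(.5607,-.0948,.104,101.7)"
```

```text
t 13.67 pos [ 0.5577 -0.0961  0.1361] yaw 101.43 shift fr [0.0022 0.0108 0.1068] turn fr -0.0008 mm [ 0.7  3.2 32.1] F [ 0.4  0.1 -0.5] grip 0.0097 40.0
```

```bash
python3 -m handwheel '[[0.002,0.011,0.01,-0.001],[0.002,0.011,0.05,-0.001],[0.002,0.011,0.09,-0.001],[0.002,0.011,0.107,-0.001],[0.002,0.011,0.107,-0.001],[0.002,0.011,0.107,-0.001],[0.002,0.011,0.107,-0.001]]'
python3 - <<'E'
from h import *
togo(.5607,-.0948,.0715,101.7)
c=cam("top");s=cam("scene")
a=c["frame"][190:260,330:410];b=s["frame"][195:265,240:320]
im=np.hstack([a,b])[:,:,::-1];cv2.imwrite("pics/pair2.png",cv2.resize(im,None,fx=5,fy=5,interpolation=cv2.INTER_CUBIC))
E
```

```text
time: 14.25
position: [0.5619, -0.0941, 0.1044]
tool_rot: [0.63, 0.776, 0.0, 0.0]
ft_force: [0.7, 0.7, -0.6]
grip_width: 0.0094
grip_force: 40.0
t 14.25 pos [ 0.5619 -0.0941  0.1044] yaw 101.88 shift fr [-0.0015 -0.0046  0.1096] turn fr 0.0005 mm [-0.5 -1.4 32.9] F [ 0.7  0.7 -0.6] grip 0.0094 40.0
```

View pics/pair2.png

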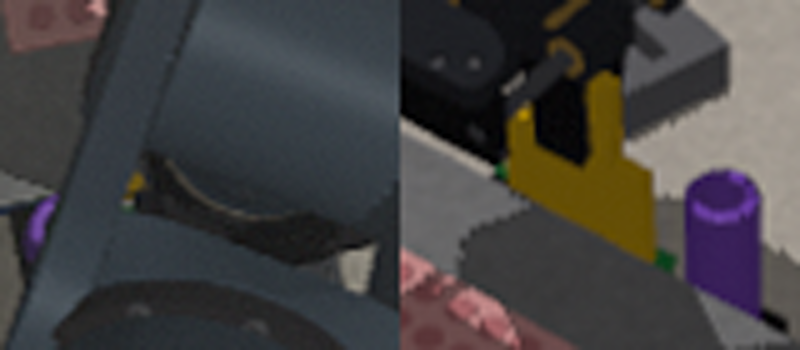

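The holder's plate now sits between the fascia edge and the green lip, whose ends show at about (229,260) and (247,293). The sleeve is still upright. I'll insert in small steps and watch the force.

```bash
python3 -m handwheel '[[0,0,0.01,0],[0,0,0.02,0],[0,0,0.03,0],[0,0,0.04,0],[0,0,0.04,0]]';  python3 -c "from h import *;togo(.5607,-.0948,.0715,101.7)"
```

```text
time: 14.77
position: [0.561, -0.0937, 0.0912]
tool_rot: [0.63, 0.777, -0.0, -0.001]
ft_force: [-0.2, 0.3, -0.0]
grip_width: 0.01
grip_force: 40.0
t 14.77 pos [ 0.561  -0.0937  0.0912] yaw 101.88 shift fr [-0.0035 -0.0017  0.0656] turn fr 0.0005 mm [-1.1 -0.5 19.7] F [-0.2  0.3 -0. ] grip 0.01 40.0
```

```bash
python3 -m handwheel '[[0,0,0.01,0],[0,0,0.02,0],[0,0,0.03,0],[0,0,0.035,0],[0,0,0.035,0]]';  python3 -m handwheel '[[0,0,0.008,0],[0,0,0.016,0],[0,0,0.022,0],[0,0,0.022,0],[0,0,0.022,0]]'
```

```text
time: 15.18
position: [0.5612, -0.0937, 0.0809]
tool_rot: [0.63, 0.777, -0.0, -0.0]
ft_force: [-0.1, -0.3, -0.9]
grip_width: 0.0096
grip_force: 40.0
time: 15.6
position: [0.5618, -0.0939, 0.0754]
tool_rot: [0.63, 0.777, 0.0, 0.0]
ft_force: [-0.7, 0.3, 6.0]
grip_width: 0.0095
grip_force: 40.0
```

```bash
python3 -m handwheel '[[0,0,0.005,0],[0,0,0.01,0],[0,0,0.013,0],[0,0,0.013,0],[0,0,0.013,0]]';  python3 -m handwheel '[[0,0,0.003,0],[0,0,0.005,0],[0,0,0.005,0],[0,0,0.005,0]]'
```

```text
time: 16.02
position: [0.5619, -0.0939, 0.0722]
tool_rot: [0.63, 0.777, 0.0, 0.001]
ft_force: [-1.2, 0.2, 7.9]
grip_width: 0.0101
grip_force: 40.0
time: 16.35
position: [0.5619, -0.0939, 0.0721]
tool_rot: [0.63, 0.777, 0.0, 0.001]
ft_force: [-3.2, 1.8, 17.4]
grip_width: 0.0102
grip_force: 40.0
```

```bash
python3 -m handwheel '[[0,0,0.003,0],[0,0,0.003,0],[0,0,0.003,0],[0,0,0.003,0],[0,0,0.003,0],[0,0,0.003,0],[0,0,0.003,0],[0,0,0.003,0]]' 0 50
python3 - <<'E'
from h import *
c=cam("top");s=cam("scene")
a=c["frame"][190:260,330:410];b=s["frame"][195:265,240:320]
im=np.hstack([a,b])[:,:,::-1];cv2.imwrite("pics/pair3.png",cv2.resize(im,None,fx=5,fy=5,interpolation=cv2.INTER_CUBIC))
togo(.5607,-.0948,.0715,101.7)
for n in ("scene","top"):
  for l in "sleeve beaker bottle well_plate".split(): print(n,l,[(np.round(r["point"]).tolist(),round(r["conf"],2)) for r in vision.look_for(n,l)])
E
```

```text
time: 17.02
position: [0.562, -0.0939, 0.0721]
tool_rot: [0.63, 0.777, 0.0, 0.001]
ft_force: [-3.7, 1.7, 23.4]
grip_width: 0.0095
grip_force: 50.0
t 17.12 pos [ 0.562  -0.0939  0.0721] yaw 101.91 shift fr [-0.002  -0.0049  0.0019] turn fr 0.0006 mm [-0.6 -1.5  0.6] F [-4.   0.7 23.4] grip 0.0096 50.0
scene sleeve [([239.0, 304.0], 0.75)]
scene beaker [([378.0, 424.0], 0.58)]
scene bottle [([198.0, 196.0], 0.68)]
scene well_plate []
top sleeve []
top beaker [([207.0, 174.0], 0.61)]
top bottle [([200.0, 472.0], 0.97)]
top well_plate [([180.0, 342.0], 0.56)]
```

View pics/pair3.png

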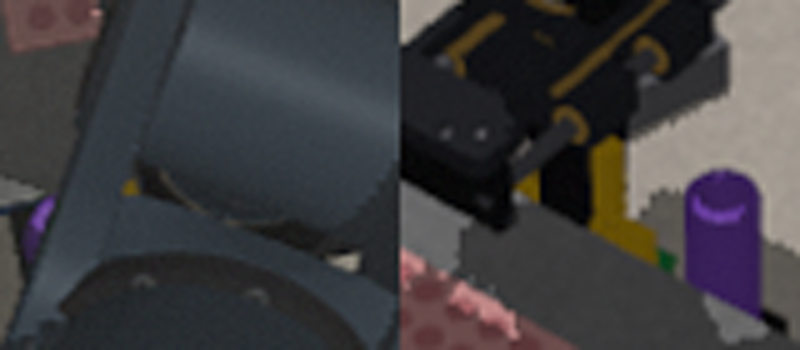

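The plate is down at a hard stop: lower edge about 16 mm above the bench, 23 N steady. The sleeve is upright at (239,304), and the beaker and jar have not moved.

```bash
python3 -c "from rig import job;print(job.hand_in())"
```

```text
the job is handed in; nothing more can be done
None
```

I slid the sleeve down onto the spigot to the black block and let go. The largest label holder is now held at the channel floor, label towards the lip, pressed down at about 23 N; I handed the job in at about 17 s of the 61 s allowed.

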